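Rock the jammed locating block out of the drilling jig

ROBOT

A 7-joint arm with a two-finger parallel gripper is mounted at the origin on a cart in front of the work surface, level with it; the furniture and walls round the work are solid. World frame = base frame: x ahead of the robot, y to its left, z up, the work surface at z = 0. Lengths are in m, angles in rad, forces in N, time in s.
With the tool pointing down it reaches from about 0.4 to 0.925 m from the base axis. Payload 5.6 kg.
Tool frame: the origin (TCP) lies midway between the tips of the shut fingers; the grasp point (between the pads) lies 19 mm behind it; z points along the fingers, y is the line along which they close (so a half turn about z gives the same grasp; the last joint's range is limited). The gripper opens to 85 mm and grips with 20 to 120 N. Pads are 22 mm wide; open, the fingers measure 114 mm over their backs; the gripper's body (76 mm by 85 mm) begins 54 mm behind the grasp point. The pads swing forward as they close: fully open they stand 13 mm farther back than shut.
Start: joints at [-1.359, 0.468, -0.012, 1.603, 0.006, 1.071, -0.056], TCP at [0.164, 0.629, 0.231] pointing down, gripper open.
Joint ranges: [-2.53, 2.53], [-0.31, 2.02], [-1.57, 1.55], [0.28, 2.44], [-1.29, 4.43], [0.15, 1.84], [-2.92, 2.92]. Speed limits (rad/s): [2.57, 2.57, 3.14, 3.14, 3.14, 3.14, 3.14].

INTERFACE

Orientations are given as a 3x3 rotation matrix whose columns are the frame's x, y, z axes.
In Python, from rig import robot gives the robot as it stands.
- The arm moves only by the tool apply_moves, never from a script. Its argument "targets" is a list of rows, each a list of 5 numbers: the shift along the tool's x, y, z in m, then the turn about the tool's z in degrees, then the opening, from 0 (shut) to 1 (fully open). In form: [[tx, ty, tz, yaw, hand], ...]. A call has 1 to 20 rows; each row is the pose to reach, as a shift and turn from the pose commanded when the call began, along the tool's axes at that moment; what a row does not reach only later rows make up. A row lasts 1/8 s, in which the tool goes at most 62.5 mm and 10.7 degrees, less where a joint would pass 70% of its speed; a pose out of reach is approached as far as the arm can. A call with a gripper value outside its range is refused whole. The fingers move at their own pace and stop on an object; the grip force is fixed at half the most. Time passes only in rows, so rows that repeat a pose let the fingers close. It gives the time, the measured TCP pose, the force, the opening and the grip force at its end, in the units of the state.
- robot.sense(): the state, without advancing time (a new reading comes with each control period).
- robot.snapshot(name): name is "scene" or "top" or "wrist"; returns (picture, depth): 400x640x3 uint8, red, green, blue; 400x640 float32, m along the optical axis (not along the pixel's ray), 0 where there is no reading.
- robot.camera_info(name): a dict with "fx", "fy", "cx", "cy" (pixels), "view" (4x4, takes a point from world to camera coordinates). Camera axes: x right, y down, z forward; pixel columns grow to the right and rows downward; lengths in m; the calibration is good to about 2 mm. A picture is of the moment at which its call begins: read the wrist's pose just before it. camera_info takes no time and is no camera call; for the wrist camera it gives the pose at the moment of the call.
- robot.finish_job(): hands the job in; it is judged then, once.
The state is a dict: "t": time; "joints": joint angles; "joint_velocities": joint speeds; "joint_torque": joint torques, N m; "tcp_pos": TCP position; "orientation": TCP orientation; "contact_force": force on the tool from outside, world axes, zero at the start; "wrist_torque": the same for the moment, N m; "width": finger opening in m; "finger_force": force on a finger pad.
Only numpy, scipy, OpenCV 4.12 (cv2) and the standard library are available. Lean on these libraries where they do the work, as an engineer would, in place of code of your own. Each camera call takes 0.05 s, during which the arm holds its last target. There are 200 camera calls.

TASK

The tall locating block with the square wooden handle is jammed in the pocket of the drilling jig. Rock it side to side, towards one keeper and then the other, until both keepers have given way, then lift it straight out without forcing it, and finish still holding it upright and still, about two centimetres clear above the jig and over its pocket, so that the pocket can be cleaned. Leave the other things lying around where they are.

Things in the scene. Friction and masses are not known exactly. Their poses are not given: they have to be found in the camera images.
- jig: drilling jig of dark steel, fixed: sole 90 (own x) x 170 (own y) mm; origin under its middle on the cabinet top, z up. The foot of loc_block stands in a pocket in its middle; cheeks 36 high stand before and behind the pocket (own -x, +x), a sliding keeper at each side (own +y, -y). Highest points: the keepers' lips, tops at z = 62.5 mm. End blocks 52 high, 58 to 76 from the middle
- pocket (a point): middle of the pocket's floor, 6 mm above the cabinet top. The pocket is 8 mm deep, with 0.8 mm play at each side of the foot in y and 1.2 in x. Each keeper, 40 mm wide, stands 0.5 mm beside the foot at joint 0; its lip overhangs the foot's shoulder by 4.5 mm, 4.5 mm above it, and so keeps the block down
- loc_block: jammed locating block (0.3 to 0.55 kg), upright in the pocket, axes as the jig's, origin mid underside: steel foot 44 (x) x 32 (y) x 44 high, neck 24 x 15, collar 30 x 26 at 72 to 76, square wooden handle 24 x 24 from 76 to 142 mm up. Leaned towards own +y or -y (about 0.15 rad, at most 0.18), it tilts on the foot's lower edge and the foot's top pushes that keeper outwards
- handle (a point): middle of loc_block's wooden handle, 115 mm above its underside, where to grip
- foot (a point): middle of loc_block's underside
- keeper_l (a joint): slide of the keeper at the jig's own +y: 0 (at the block) to 0.008 m (outer stop). No spring: it moves stiffly, against 12 N of friction, and stays where it is pushed (a sideways push of about 5 N at the handle). At the start 0 to 1 mm
- keeper_r (a joint): the same at the jig's own -y, growing outwards. The block lifts freely once both stand at 5 to 6 mm or more; neither alone is enough
- spare_block: spare locating block, standing loose: same steel foot as loc_block but a low round wooden knob, 104 high; origin under its middle
- tape: tape measure 71x87x36, loose on the top; origin under its middle
- bits: small closed box 51x76x50, loose on the top; origin under its middle
- sander: sanding block 64x107x31, loose on the top; origin under its middle
Things that resemble listed ones, but are neither listed nor needed, are in the scene too. What is shaped like the loc_block but pink is not meant.

How it is judged:
By the outcome, as a careful person would: the job done as asked, in the order asked, and still so for the second after the job is handed in, while the arm keeps its last pose, push and grip.
It also fails if it takes over 51 s, if anything falls off the work surface, if the arm or the gripper's body presses on something with over 40 N, if the wrist force passes 120 N, or if a joint passes its speed limit or range.

## Working session

There is one attempt and no reset: what is moved stays moved. The work goes in short steps, Python scripts to look and compute and a tool call to move; the robot and the scene stay as the last step left them, time stands still between calls to the robot, and variables do not carry over. Pictures are saved under pics/ and viewed, at most 10 in all, crops included, and the job is handed in when it is done.

Besides the shell and the picture viewer there is one more tool, called after "Emit:" as name(argument=value, ...) on one line, values as JSON. apply_moves: Moves the arm, as the interface text tells. Its arguments: {"type":"object","properties":{"targets":{"type":"array","items":{"type":"array","items":{"type":"number"}}}},"required":["targets"]}

```bash
mkdir -p pics; ls; cat > h.py <<'E'
import numpy as np, cv2
from rig import robot
def snap(n,f):
    i=robot.camera_info(n); p,d=robot.snapshot(n)
    cv2.imwrite(f'pics/{f}.png',p[:,:,::-1]); np.savez(f'pics/{f}.npz',p=p,d=d,view=i['view'],k=[i['fx'],i['fy'],i['cx'],i['cy']])
def load(f):
    z=np.load(f'pics/{f}.npz'); p,d,V,k=z['p'],z['d'],z['view'],z['k']
    v,u=np.mgrid[:d.shape[0],:d.shape[1]]
    c=np.stack([(u-k[2])/k[0]*d,(v-k[3])/k[1]*d,d,np.ones_like(d)],-1)
    return p,d,(c@np.linalg.inv(V).T)[...,:3],V,k
E
python3 - <<'E'
from h import *
for n in('scene','top'): snap(n,n+'0')
a,b=[cv2.imread(f'pics/{n}0.png') for n in('scene','top')]
cv2.imwrite('pics/both.png',cv2.resize(np.vstack([a,b]),(480,600)) if 0 else np.vstack([cv2.resize(a,(480,300)),cv2.resize(b,(480,300))]))
s=robot.sense(); print(s['t'],s['tcp_pos'],s['orientation'],s['width'],s['contact_force'])
for n in('scene','top'): print(robot.camera_info(n))
E
```

```text
pics
0.1 [0.16373111 0.62849898 0.23041043] [[-9.67704849e-01  2.52085710e-01 -3.47434256e-04]
 [ 2.52085939e-01  9.67703504e-01 -1.61490386e-03]
 [-7.08808396e-05 -1.65033359e-03 -9.99998636e-01]] 0.08549812017806369 [ 0.45858725 -0.02778012 -0.2987727 ]
{'fx': 481.47579869217986, 'fy': 481.47579869217986, 'cx': 314.8271069240961, 'cy': 199.33427241794655, 'view': array([[ 0.76397838, -0.64520205, -0.00716621, -0.39900801],
       [-0.35990777, -0.41689323, -0.83466546,  0.27603462],
       [ 0.53554032,  0.64024554, -0.55071065,  0.97353482],
       [ 0.        ,  0.        ,  0.        ,  1.        ]])}
{'fx': 427.4991551815495, 'fy': 427.4991551815495, 'cx': 321.14129099043816, 'cy': 205.01889874068573, 'view': array([[ 2.99570006e-02, -9.99550276e-01,  1.35021993e-03,
        -3.47370086e-03],
       [-9.97027974e-01, -2.99772728e-02, -7.09688768e-02,
         5.29072161e-01],
       [ 7.09774363e-02,  7.79807650e-04, -9.97477617e-01,
         1.15577062e+00],
       [ 0.00000000e+00,  0.00000000e+00,  0.00000000e+00,
         1.00000000e+00]])}
```

View pics/scene0.png

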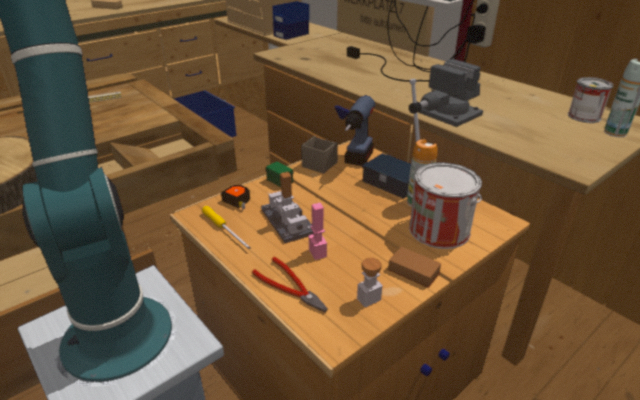

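View pics/top0.png

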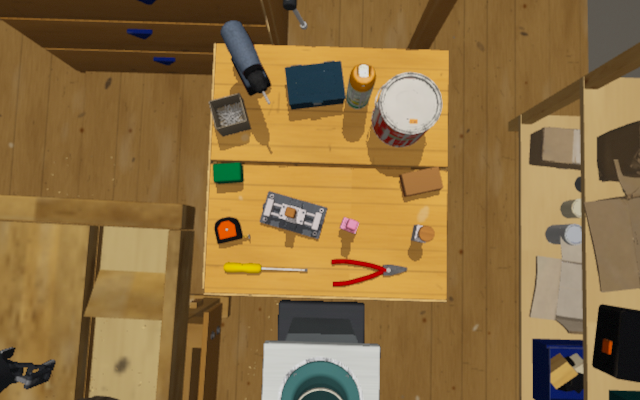

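The scene view shows three candidates: the brown square handle in the dark jig at scene (286,185) / top (292,214), the pink lookalike at top (349,226), and the spare with a round knob at top (423,233). The first fits, because it is brown, square, and stands in the jig. I'll measure it and check a crop.

```bash
python3 - <<'E'
from h import *
p,d,X,V,k=load('top0')
sub=np.s_[185:245,250:340]
P=X[sub].reshape(-1,3); C=p[sub].reshape(-1,3).astype(int)
print('zmax',P[:,2].max())
sat=C.max(1)-C.min(1)
jm=(P[:,2]>0.008)&(sat<60)&(P[:,2]<0.09)
v,u=np.mgrid[185:245,250:340]
g=((X[sub][...,2]>0.006)&(X[sub][...,2]<0.075)).astype(np.uint8)
n,l,st,ce=cv2.connectedComponentsWithStats(g); print(st[1:],ce[1:])
i=1+np.argmax(st[1:,4]); Q=X[sub][l==i]
r=cv2.minAreaRect((Q[:,:2]*1000).astype(np.float32)); print('jig',r)
H=P[P[:,2]>0.12]; print('handle top',len(H),H.mean(0),H[:,2].max(),np.percentile(H,[2,98],0)); print(cv2.minAreaRect((H[:,:2]*1000).astype(np.float32)))
# end blocks ~0.052 high
for lo,hi in((0.046,0.056),(0.058,0.068)):
  e=Q[(Q[:,2]>lo)&(Q[:,2]<hi)]; print(lo,len(e),e.mean(0),cv2.minAreaRect((e[:,:2]*1000).astype(np.float32)))
a=cv2.resize(cv2.imread('pics/top0.png')[185:245,250:370],None,fx=5,fy=5,interpolation=2)
b=cv2.resize(cv2.imread('pics/scene0.png')[160:260,250:340],(600,600)[:1]+(300,) if 0 else (270,300),interpolation=2)
cv2.imwrite('pics/crop.png',np.hstack([a[:, :500],b]))
E
```

```text
zmax 1.1904076717337637
[[  10    7   68   48 1818]
 [  52   16    1    1    1]
 [   5   29    1    1    1]
 [   0   52    1    2    2]] [[43.47194719 30.08030803]
 [52.         16.        ]
 [ 5.         29.        ]
 [ 0.         52.5       ]]
jig ((499.6955261230469, 88.47897338867188), (170.01292419433594, 89.81672668457031), 75.75946807861328)
handle top 115 [0.49177658 0.07703424 0.28985498] 1.1904076717337637 [[0.44557017 0.01148672 0.12920328]
 [0.51066566 0.10008314 1.19040767]]
((480.9417724609375, 52.825584411621094), (106.0313949584961, 24.444976806640625), 62.430416107177734)
0.046 270 [0.4991001  0.08816058 0.04955553] ((499.89654541015625, 88.16598510742188), (151.2745819091797, 47.297000885009766), 75.49835968017578)
0.058 172 [0.49891544 0.08635318 0.06071448] ((499.56732177734375, 88.12681579589844), (66.28436279296875, 39.671627044677734), 75.73668670654297)
```

View pics/crop.png

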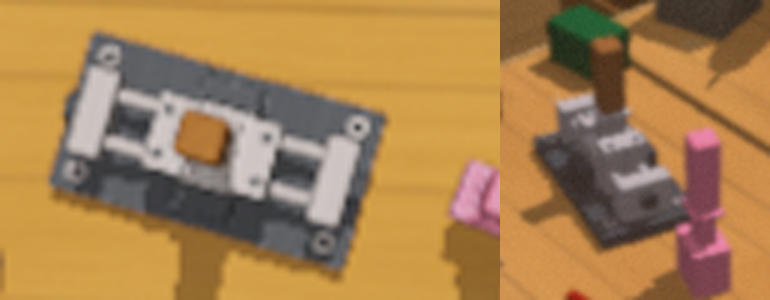

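The crop confirms it: a brown square handle stands in the grey jig, with the pink one apart at the right. Next I compute the handle top and the move in tool axes.

```bash
cat >> h.py <<'E'
a=np.radians(75.7); J=np.array([.4997,.0882,0]); oy=np.array([np.cos(a),np.sin(a),0]); ox=np.array([np.sin(a),-np.cos(a),0])
def own(P): return np.stack([(P-J)@ox,(P-J)@oy,P[...,2]],-1)*1000
def togo(x,y,z):  # own-frame mm target of TCP -> tool shift
    s=robot.sense(); T=J+ox*x/1e3+oy*y/1e3; T[2]=z/1e3
    R=s['orientation']; return R.T@(T-s['tcp_pos'])*1000, np.degrees(np.arctan2(R[1,1],R[0,1])), own(s['tcp_pos'])
E
python3 - <<'E'
from h import *
for n in('top0','scene0'):
  p,d,X,V,k=load(n); O=own(X); m=(abs(O[...,0])<45)&(abs(O[...,1])<60)
  t=O[m&(O[...,2]>144)&(O[...,2]<152)]; print(n,'top',len(t),t.mean(0),t.min(0),t.max(0),np.ptp(t,0))
  e=O[m&(abs(O[...,2]-62)<3)&(abs(O[...,0])<12)]; 
  for s in(1,-1): q=e[e[:,1]*s>8]; print(' lip',s,len(q),q.mean(0) if len(q) else 0,q.min(0),q.max(0))
print(togo(0,0,220))
E
```

```text
top0 top 74 [8.19767181e-02 2.17083179e-01 1.46218369e+02] [-11.25882376 -11.47715021 144.06036483] [ 11.21371264  11.47684995 149.7624422 ] [22.4725364  22.95400016  5.70207737]
 lip 1 32 [-0.83485539 26.53035143 60.88032829] [-11.67900531  16.91241635  59.03334806] [11.94954665 32.66180785 63.28944535]
 lip -1 49 [  0.21019448 -21.9886835   61.22198246] [-11.98343221 -33.24134492  59.08010958] [ 11.20228577 -12.55199387  64.48832632]
scene0 top 44 [ -0.76777113   0.29749153 146.1910997 ] [-12.59364584 -10.9381147  144.04252728] [ 11.10553997  14.07411588 148.90530533] [23.69918582 25.01223058  4.86277805]
 lip 1 9 [-9.83512233 23.25304891 61.78455703] [-11.36039221  10.92037601  59.2056845 ] [-7.57423903 31.74997582 64.56078318]
 lip -1 41 [ -0.40928502 -21.95046301  61.33277155] [-11.99349084 -33.52209319  59.17493169] [ 10.91092697 -11.52453113  64.17838392]
(array([-461.31976574, -438.13907863,   11.16622273]), np.float64(75.39901154511237), array([-459.01245831,  440.57422645,  230.41043312]))
```

Emit:
apply_moves(targets=[[-0.04,-0.04,0,10,1],[-0.08,-0.08,0,20,1],[-0.12,-0.115,0,30,1],[-0.16,-0.15,0,40,1],[-0.2,-0.19,0,50,1],[-0.24,-0.23,0,60,1],[-0.28,-0.265,0,70,1],[-0.32,-0.305,0,80,1],[-0.36,-0.34,0,89.5,1],[-0.4,-0.38,0,89.5,1],[-0.43,-0.41,0,89.5,1],[-0.45,-0.43,0,89.5,1],[-0.461,-0.438,0.01,89.5,1],[-0.461,-0.438,0.01,89.5,1],[-0.461,-0.438,0.01,89.5,1]])

```text
t: 1.98
tcp_pos: [0.4991, 0.0896, 0.2212]
orientation: [[0.243, 0.97, -0.001], [0.97, -0.243, 0.0], [-0.0, -0.001, -1.0]]
contact_force: [-0.7, 0.5, -0.3]
width: 0.0855
finger_force: 0.0
```

```bash
python3 - <<'E'
from h import *
print(togo(0,0,103)); s=robot.sense(); print(s['t'],s['contact_force'],s['orientation'].round(3))
snap('wrist','w1')
p,d,X,V,k=load('w1'); O=own(X); m=(abs(O[...,0])<45)&(abs(O[...,1])<60)
t=O[m&(O[...,2]>144)&(O[...,2]<152)]; print('top',len(t),np.median(t,0),t.min(0),t.max(0))
E
```

```text
(array([ -1.21087948,   0.98130766, 118.23120023]), np.float64(-14.056085374185773), array([ -0.91245842,   1.2111668 , 221.23174868]))
1.975 [-0.66219635  0.48860504 -0.28191994] [[ 0.243  0.97  -0.001]
 [ 0.97  -0.243  0.   ]
 [-0.    -0.001 -1.   ]]
top 948 [  1.0949045    4.07752534 147.91812764] [-10.70263681  -8.37409411 144.00723112] [ 12.98383752  14.60137459 150.4812755 ]
```

View pics/w1.png

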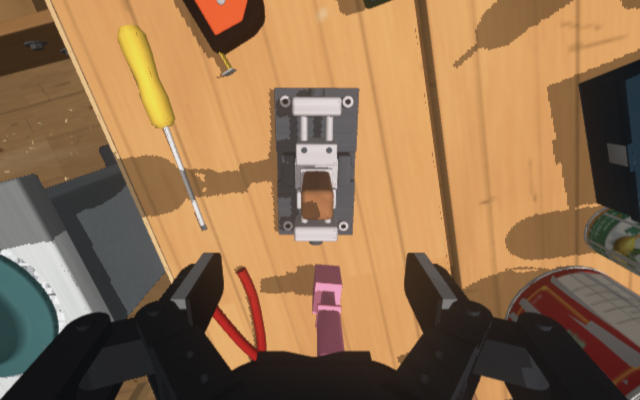

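The wrist view shows the handle top at (317,200) standing in the jig, with the fingers to either side of its line. I'll check the jig centre against this view to fix the camera offset.

```bash
python3 - <<'E'
from h import *
p,d,X,V,k=load('w1'); O=own(X); v,u=np.mgrid[:400,:640]; m=(u>260)&(u<370)&(v>80)&(v<250)
m&=(O[...,2]>4)&(O[...,2]<66)
Q=X[m]; print(cv2.minAreaRect((Q[:,:2]*1000).astype(np.float32)))
e=O[m&(abs(O[...,2]-52)<1.5)&(abs(O[...,1])>50)]; print([e[e[:,1]*s>0].mean(0) for s in(1,-1)])
E
```

```text
((501.24786376953125, 89.73506164550781), (170.28651428222656, 90.1024398803711), 75.6500473022461)
[array([ 1.1201515 , 69.21412922, 52.07619915]), array([  0.8107593 , -64.18772758,  52.15941956])]
```

Emit:
apply_moves(targets=[[0,0.0013,0.03,0.3,1],[0,0.0013,0.07,0.3,1],[0,0.0013,0.1,0.3,1],[0,0.0013,0.12,0.3,1],[0,0.0013,0.12,0.3,1],[0,0.0013,0.12,0.3,0.6],[0,0.0013,0.12,0.3,0.3],[0,0.0013,0.12,0.3,0.15],[0,0.0013,0.12,0.3,0],[0,0.0013,0.12,0.3,0],[0,0.0013,0.12,0.3,0],[0,0.0013,0.12,0.3,0]])

```text
t: 3.52
tcp_pos: [0.5015, 0.0888, 0.102]
orientation: [[0.249, 0.969, 0.001], [0.969, -0.249, 0.001], [0.001, 0.001, -1.0]]
contact_force: [-0.6, 0.3, 7.4]
width: 0.0232
finger_force: 60.1
```

```bash
python3 - <<'E'
from h import *
s=robot.sense(); print(s['t'],s['contact_force'],s['wrist_torque'],s['width'],s['finger_force'],own(s['tcp_pos']))
E
```

```text
3.525 [-0.59838269  0.25966466  7.39786048] [ 0.0540207   0.22970761 -0.01062751] 0.023237619266427353 60.062554478645325 [  1.5778751    0.99978868 101.98075186]
```

Emit:
apply_moves(targets=[[0.002,0,-0.0003,0,0],[0.004,0,-0.0005,0,0],[0.006,0,-0.0007,0,0],[0.008,0,-0.0009,0,0],[0.01,0,-0.001,0,0],[0.012,0,-0.0012,0,0],[0.014,0,-0.0013,0,0],[0.0155,0,-0.0014,0,0],[0.0165,0,-0.0015,0,0],[0.0165,0,-0.0015,0,0]])

```text
t: 4.78
tcp_pos: [0.5045, 0.1005, 0.1027]
orientation: [[0.251, 0.968, -0.001], [0.968, -0.251, -0.005], [-0.005, -0.0, -1.0]]
contact_force: [-0.2, -9.1, 4.7]
width: 0.0233
finger_force: 59.9
```

```bash
cat >> h.py <<'E'
def report(f):
    s=robot.sense(); print(s['t'],s['contact_force'].round(1),s['wrist_torque'].round(2),s['width'],s['finger_force'],own(s['tcp_pos']).round(2))
    for n in('top','scene','wrist'):
        snap(n,f+n); p,d,X,V,k=load(f+n); O=own(X)
        m=(abs(O[...,0])<21)&(abs(O[...,2]-62)<1.6)
        for sg in(1,-1):
            q=O[m&(O[...,1]*sg>9)&(O[...,1]*sg<45)]
            if len(q)>5: print(n,'keeper',sg,len(q),np.percentile(q[:,1],[3,50,97]).round(1))
        e=O[(abs(O[...,0])<30)&(abs(O[...,2]-52)<2)&(abs(O[...,1])>52)&(abs(O[...,1])<85)]
        for sg in(1,-1):
            q=e[e[:,1]*sg>0]
            if len(q)>5: print('  end',sg,len(q),np.percentile(q[:,1],[3,50,97]).round(1))
E
python3 -c "
from h import *
report('a')"
```

```text
4.775 [-0.2 -9.1  4.7] [-2.42  0.47  0.04] 0.02327483790868433 59.90746200084686 [  1.58  13.08 102.72]
top keeper -1 36 [-32.  -25.4 -18.2]
  end -1 53 [-74.9 -66.9 -59.4]
scene keeper 1 15 [16.1 25.6 34.4]
scene keeper -1 49 [-32.1 -22.5 -12.9]
  end 1 25 [58.1 67.6 74.6]
  end -1 62 [-74.4 -67.3 -60. ]
wrist keeper 1 1908 [17.5 28.  37.9]
  end 1 2164 [61.6 69.9 77.7]
```

Emit:
apply_moves(targets=[[0.002,0,0,0,0],[0.004,0,0,0,0],[0.005,0,0,0,0],[0.005,0,0,0,0],[0.005,0,0,0,0]])

```text
t: 5.55
tcp_pos: [0.5056, 0.1052, 0.1026]
orientation: [[0.251, 0.968, -0.002], [0.968, -0.251, -0.005], [-0.005, -0.0, -1.0]]
contact_force: [-1.0, -10.0, 5.3]
width: 0.0236
finger_force: 59.9
```

```bash
python3 -c "
from h import *
report('b')
p,d,X,V,k=load('w1'); O=own(X)
for sg in(1,-1):
  q=O[(abs(O[...,0])<21)&(abs(O[...,2]-62)<1.6)&(O[...,1]*sg>9)&(O[...,1]*sg<45)]; print('base',sg,np.percentile(q[:,1],[3,50,97]).round(1))
p,d,X,V,k=load('bwrist'); O=own(X)
cv2.imwrite('pics/bcrop.png',cv2.imread('pics/bwrist.png'))
"
```

```text
5.55 [ -1.  -10.    5.3] [-2.6   0.45  0.06] 0.023599151544030736 59.872984886169434 [  1.54  17.89 102.65]
top keeper -1 54 [-33.  -22.4 -13.8]
  end -1 48 [-74.8 -66.2 -59. ]
scene keeper 1 17 [12.9 27.1 37.8]
scene keeper -1 56 [-32.5 -21.  -11.5]
  end 1 27 [58.1 68.1 74.5]
  end -1 53 [-75.  -67.9 -58.5]
wrist keeper 1 1819 [19.2 29.3 39.1]
  end 1 2113 [61.6 70.  77.8]
  end -1 9 [-71.9 -70.3 -68.9]
base 1 [14.6 24.5 34.9]
base -1 [-30.1 -20.3 -10.3]
```

View pics/bcrop.png

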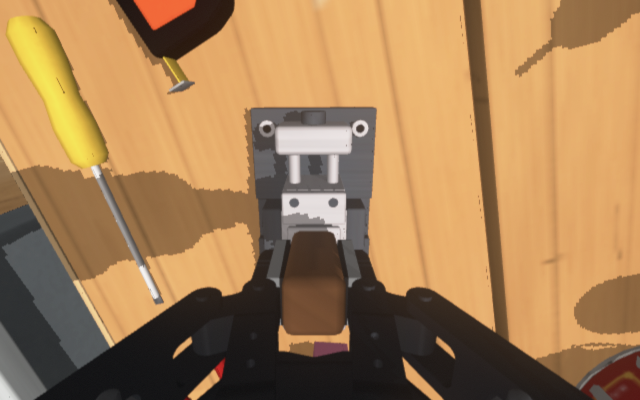

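The wrist view shows the handle leaning towards +y at (315,283), with the +y keeper pushed out at (314,215). I'll measure the lean from the handle's top face.

```bash
cat >> h.py <<'E'
def tilt(f):
    p,d,X,V,k=load(f); O=own(X); u=316
    q=O[(abs(O[...,0])<9)&(abs(O[...,1])<45)&(O[...,2]>138)&(O[...,2]<165)]
    best=None; rng=np.random.default_rng(0)
    for _ in range(300):   # line in (y,z)
        a,b=q[rng.integers(len(q),size=2),1:]
        if abs(a[0]-b[0])<6: continue
        s=(b[1]-a[1])/(b[0]-a[0]); r=abs(q[:,2]-a[1]-s*(q[:,1]-a[0]))<0.4
        if best is None or r.sum()>best.sum(): best=r
    c=np.polyfit(q[best,1],q[best,2],1); print(f,'lean',-np.arctan(c[0]),len(q),best.sum(),'top y',np.percentile(q[best,1],[1,50,99]))
E
python3 -c "
from h import *
for f in('w1','awrist','bwrist','top0','btop'): tilt(f)
"
```

```text
w1 lean -0.02980238408395801 782 276 top y [-7.63030815  1.94917318 12.65981186]
awrist lean 0.12082423804045721 3196 1227 top y [ 7.11809834 17.51295453 27.26324679]
bwrist lean 0.15250960537034583 3242 1215 top y [12.48024378 22.73236094 32.83135592]
top0 lean -0.17392795191359942 74 15 top y [-9.85130414 -0.64414301 10.27222562]Traceback (most recent call last):
  File "<string>", line 3, in <module>
    for f in('w1','awrist','bwrist','top0','btop'): tilt(f)
                                                    ~~~~^^^
  File "h.py", line 33, in tilt
    a,b=q[rng.integers(len(q),size=2),1:]
          ~~~~~~~~~~~~^^^^^^^^^^^^^^^
  File "numpy/random/_generator.pyx", line 677, in numpy.random._generator.Generator.integers
  File "numpy/random/_bounded_integers.pyx", line 1334, in numpy.random._bounded_integers._rand_int64
ValueError: high <= 0
```

Emit:
apply_moves(targets=[[0.0012,0,0,0,0],[0.0022,0,0,0,0],[0.0022,0,0,0,0],[0.0022,0,0,0,0]])

```text
t: 6.2
tcp_pos: [0.5061, 0.1073, 0.1026]
orientation: [[0.251, 0.968, -0.002], [0.968, -0.251, -0.005], [-0.005, -0.0, -1.0]]
contact_force: [-2.3, -8.6, 4.6]
width: 0.0234
finger_force: 59.7
```

```bash
python3 -c "
from h import *
report('c');tilt('cwrist')
"
```

```text
6.2 [-2.3 -8.6  4.6] [-2.45  0.34  0.04] 0.023445018787915384 59.70479965209961 [  1.51  20.13 102.58]
top keeper -1 47 [-32.2 -22.7 -13.8]
  end -1 52 [-74.9 -66.  -58.7]
scene keeper 1 21 [15.1 27.7 38.5]
scene keeper -1 55 [-33.3 -21.  -12.1]
  end 1 21 [58.7 69.9 73.7]
  end -1 46 [-75.8 -67.7 -59.2]
wrist keeper 1 1803 [20.1 30.1 39.8]
  end 1 2121 [61.6 69.9 77.7]
  end -1 24 [-72.4 -69.7 -66.6]
cwrist lean 0.14056838826395796 3224 1186 top y [14.75103433 24.52341399 34.39259582]
```

Emit:
apply_moves(targets=[[0.0012,0,0,0,0],[0.0012,0,0,0,0],[0.0012,0,0,0,0]])

```text
t: 6.72
tcp_pos: [0.5064, 0.1085, 0.1025]
orientation: [[0.251, 0.968, -0.002], [0.968, -0.251, -0.005], [-0.005, -0.0, -1.0]]
contact_force: [-1.5, -9.3, 4.3]
width: 0.0234
finger_force: 59.5
```

```bash
python3 -c "
from h import *
report('d');tilt('dwrist')
"
```

```text
6.725 [-1.5 -9.3  4.3] [-2.43  0.33  0.03] 0.02341736956215284 59.53609049320221 [  1.53  21.29 102.54]
top keeper -1 42 [-32.7 -25.5 -14.9]
  end -1 54 [-74.7 -68.3 -59.9]
scene keeper 1 19 [12.8 26.  37.8]
scene keeper -1 47 [-32.7 -20.3 -12.9]
  end 1 24 [58.2 68.4 74.5]
  end -1 49 [-76.2 -67.4 -59.7]
wrist keeper 1 1798 [20.7 30.5 40.1]
  end 1 2089 [61.6 69.9 77.6]
  end -1 43 [-72.8 -69.9 -65.6]
dwrist lean 0.2026386978458728 3195 1182 top y [16.82047947 26.59192076 36.52319815]
```

Emit:
apply_moves(targets=[[-0.003,0,0,0,0],[-0.006,0,0,0,0],[-0.009,0,0,0,0],[-0.012,0,0,0,0],[-0.015,0,0,0,0],[-0.018,0,0,0,0],[-0.021,0,0,0,0],[-0.024,0,0,0,0],[-0.027,0,0,0,0],[-0.03,0,0,0,0],[-0.033,0,0,0,0],[-0.036,0,0,0,0],[-0.038,0,0,0,0],[-0.04,0,0,0,0],[-0.042,0,0,0,0],[-0.044,0,0,0,0],[-0.045,0,0,0,0],[-0.045,0,0,0,0]])

```text
t: 9.12
tcp_pos: [0.4968, 0.0732, 0.1036]
orientation: [[0.246, 0.969, 0.002], [0.969, -0.246, 0.005], [0.005, 0.001, -1.0]]
contact_force: [1.7, 8.8, 1.4]
width: 0.0236
finger_force: 59.4
```

```bash
python3 -c "
from h import *
report('e');tilt('ewrist')
"
```

```text
9.125 [1.7 8.8 1.4] [ 2.38 -0.42 -0.01] 0.023643234043411083 59.393386244773865 [  0.87 -15.3  103.58]
  end -1 27 [-75.4 -69.5 -62. ]
scene keeper 1 18 [18.5 29.  38.6]
scene keeper -1 61 [-35.5 -25.7 -11.2]
  end 1 32 [57.4 67.1 74.9]
  end -1 58 [-75.6 -67.4 -58.5]
wrist keeper 1 2080 [20.4 30.4 39.9]
wrist keeper -1 152 [-24.6 -18.9 -13.4]
  end 1 2436 [61.4 69.7 77.5]
ewrist lean -0.13236085483672458 3289 1123 top y [-25.54522763 -15.38684609  -5.68062252]
```

Emit:
apply_moves(targets=[[-0.0015,0,0,0,0],[-0.003,0,0,0,0],[-0.0037,0,0,0,0],[-0.0037,0,0,0,0],[-0.0037,0,0,0,0]])

```text
t: 9.9
tcp_pos: [0.4959, 0.0697, 0.1036]
orientation: [[0.246, 0.969, 0.002], [0.969, -0.246, 0.005], [0.005, 0.001, -1.0]]
contact_force: [1.8, 10.0, 0.9]
width: 0.0235
finger_force: 59.3
```

```bash
python3 -c "
from h import *
report('f');tilt('fwrist')
a=cv2.resize(cv2.imread('pics/fscene.png')[150:260,240:340],(400,440),interpolation=2); b=cv2.resize(cv2.imread('pics/ftop.png')[180:250,250:340],(400,311),interpolation=2)
cv2.imwrite('pics/fc.png',np.hstack([a[:311],b]) if 0 else np.hstack([a,np.vstack([b,np.zeros((129,400,3),np.uint8)])]))
"
```

```text
9.9 [ 1.8 10.   0.9] [ 2.48 -0.5  -0.03] 0.023500606670970443 59.311323165893555 [  0.86 -18.83 103.56]
  end -1 20 [-74.4 -70.8 -65. ]
scene keeper 1 19 [18.6 28.3 37.6]
scene keeper -1 62 [-38.5 -26.1 -13.3]
  end 1 34 [58.  65.5 75.2]
  end -1 55 [-76.  -67.4 -58.7]
wrist keeper 1 2157 [20.  29.9 39.7]
wrist keeper -1 180 [-27.9 -21.4 -14.5]
  end 1 2476 [61.2 69.5 77.6]
fwrist lean -0.1595438521777258 3278 1132 top y [-29.1476058  -19.24406486  -9.57503512]
```

View pics/fc.png

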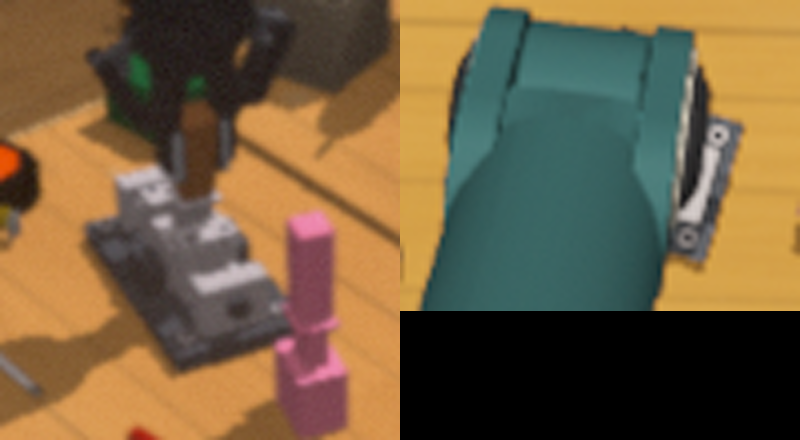

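View pics/fwrist.png

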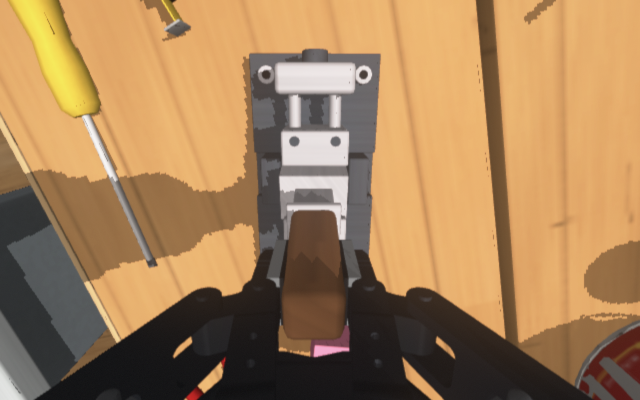

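The views show the block leaning to -y, with the +y keeper open and staying there. The lean to this side is about 1.5 mm less than it was to the other, so I'll push a little more.

Emit:
apply_moves(targets=[[-0.0008,0,0,0,0],[-0.0014,0,0,0,0],[-0.0014,0,0,0,0],[-0.0014,0,0,0,0]])

```text
t: 10.55
tcp_pos: [0.4955, 0.0683, 0.1036]
orientation: [[0.246, 0.969, 0.002], [0.969, -0.246, 0.005], [0.005, 0.001, -1.0]]
contact_force: [2.0, 9.6, 1.5]
width: 0.0231
finger_force: 59.3
```

```bash
python3 -c "
from h import *
report('g');tilt('gwrist')
"
```

```text
10.55 [2.  9.6 1.5] [ 2.47 -0.47  0.02] 0.023124915179141448 59.27024066448212 [  0.89 -20.29 103.56]
  end -1 18 [-75.1 -72.  -65. ]
scene keeper 1 22 [19.2 29.3 37.9]
scene keeper -1 60 [-37.4 -24.6 -12. ]
  end 1 34 [56.3 65.5 73.7]
  end -1 47 [-75.9 -67.8 -58.5]
wrist keeper 1 2151 [20.4 30.1 39.9]
wrist keeper -1 186 [-29.4 -22.3 -15.1]
  end 1 2483 [61.5 69.6 77.3]
gwrist lean -0.17548872506183133 3285 1137 top y [-30.66348949 -20.7853697  -11.11213081]
```

Emit:
apply_moves(targets=[[0.003,0,0,0,0],[0.006,0,0,0,0],[0.009,0,0,0,0],[0.012,0,0,0,0],[0.015,0,0,0,0],[0.018,0,0,0,0],[0.021,0,0,0,0],[0.024,0,0,0,0],[0.0255,0,0,0,0],[0.0255,0,0,0,0],[0.0255,0,0,0,0]])

```text
t: 12.08
tcp_pos: [0.4998, 0.0868, 0.1022]
orientation: [[0.25, 0.968, -0.002], [0.968, -0.25, -0.003], [-0.003, -0.002, -1.0]]
contact_force: [-1.4, -4.7, -1.6]
width: 0.0232
finger_force: 59.2
```

```bash
python3 -c "
from h import *
report('i');tilt('iwrist')
"
```

```text
12.075 [-1.4 -4.7 -1.6] [-1.57  0.28  0.01] 0.023231097104549323 59.24289643764496 [  0.46  -1.34 102.18]
  end -1 47 [-74.9 -67.3 -59.7]
scene keeper 1 18 [18.2 27.2 37.2]
scene keeper -1 52 [-37.2 -26.7 -16.9]
  end 1 25 [57.1 67.9 74.2]
  end -1 53 [-75.5 -67.8 -59.4]
wrist keeper 1 2066 [ 9.7 29.9 40. ]
  end 1 2330 [61.6 69.8 77.7]
iwrist lean -0.019028687878748327 3196 1188 top y [-8.98238392  0.96161202 10.96020114]
```

Emit:
apply_moves(targets=[[0.002,0,0,0,0],[0.004,0,0,0,0],[0.0055,0,0,0,0],[0.0055,0,0,0,0],[0.004,0,0,0,0],[0.002,0,0,0,0],[0.001,0,0,0,0],[0.001,0,0,0,0]])

```text
t: 13.22
tcp_pos: [0.5012, 0.0904, 0.1029]
orientation: [[0.248, 0.969, 0.0], [0.969, -0.248, 0.001], [0.001, 0.0, -1.0]]
contact_force: [0.5, 0.5, -4.3]
width: 0.0235
finger_force: 58.9
```

```bash
python3 -c "
from h import *
report('j');tilt('jwrist')
"
```

```text
13.225 [ 0.5  0.5 -4.3] [-0.03 -0.03  0.05] 0.023467482987477483 58.86913061141968 [  0.94   2.53 102.88]
top keeper -1 7 [-37.5 -36.1 -32.7]
  end -1 51 [-74.8 -67.3 -59.8]
scene keeper 1 13 [19.2 30.4 39.3]
scene keeper -1 54 [-39.2 -27.1 -16.1]
  end 1 29 [58.7 67.2 74.5]
  end -1 57 [-76.3 -67.  -58.2]
wrist keeper 1 1979 [11.1 30.  40. ]
  end 1 2263 [61.4 69.7 77.7]
jwrist lean 0.008371932317559826 3264 1220 top y [-5.14026522  5.21015906 15.17015851]
```

Emit:
apply_moves(targets=[[-0.002,0,0.0005,0,0],[-0.004,0,0.0005,0,0],[-0.005,0,0.0005,0,0],[-0.005,0,0.0005,0,0],[-0.003,0,0.0005,0,0],[-0.0015,0,0,0,0],[-0.0015,0,0,0,0]])

```text
t: 14.25
tcp_pos: [0.5007, 0.088, 0.1028]
orientation: [[0.249, 0.969, -0.0], [0.969, -0.249, -0.0], [-0.0, -0.0, -1.0]]
contact_force: [0.0, 1.1, -2.8]
width: 0.0234
finger_force: 59.0
```

```bash
python3 -c "
from h import *
report('l');tilt('lwrist')
"
```

```text
14.25 [ 0.   1.1 -2.8] [ 0.38 -0.06  0.02] 0.02340109373507568 58.95017981529236 [1.0100e+00 8.0000e-02 1.0276e+02]
  end -1 38 [-73.8 -66.7 -60.4]
scene keeper 1 20 [18.1 25.6 37. ]
scene keeper -1 55 [-37.  -28.2 -16.6]
  end 1 23 [59.  65.4 73.9]
  end -1 51 [-74.5 -66.9 -58.9]
wrist keeper 1 2040 [19.7 30.  40. ]
  end 1 2299 [61.4 69.7 77.6]
lwrist lean 0.002221304154039727 3235 1223 top y [-7.54295211  2.71776052 12.45295944]
```

Upright to within 0.01 rad, and both keepers are out. I'll start the lift gently and watch the force.

Emit:
apply_moves(targets=[[0,0,-0.001,0,0],[0,0,-0.002,0,0],[0,0,-0.003,0,0],[0,0,-0.004,0,0],[0,0,-0.005,0,0],[0,0,-0.005,0,0]])

```text
t: 15.15
tcp_pos: [0.5008, 0.0883, 0.1079]
orientation: [[0.249, 0.969, 0.0], [0.969, -0.249, -0.0], [0.0, 0.0, -1.0]]
contact_force: [-0.9, -0.4, -3.9]
width: 0.0234
finger_force: 58.9
```

```bash
python3 -c "
from h import *
report('m');tilt('mwrist')
"
```

```text
15.15 [-0.9 -0.4 -3.9] [ 0.07 -0.06 -0.02] 0.023384345710359623 58.926056027412415 [  1.04   0.41 107.88]
  end -1 51 [-74.4 -66.6 -59.8]
scene keeper 1 17 [17.9 29.1 36.9]
scene keeper -1 59 [-38.3 -27.  -15.8]
  end 1 23 [58.1 67.5 75.1]
  end -1 52 [-74.9 -67.6 -59.3]
wrist keeper 1 1952 [19.6 29.9 40. ]
  end 1 2177 [61.4 69.8 77.4]
mwrist lean 0.01548064657301955 3537 1176 top y [-6.80835731  3.07533325 13.16477562]
```

Emit:
apply_moves(targets=[[0,0,-0.002,0,0],[0,0,-0.005,0,0],[0,0,-0.008,0,0],[0,0,-0.012,0,0],[0,0,-0.017,0,0],[0,0,-0.022,0,0],[0,0,-0.028,0,0],[0,0,-0.034,0,0],[0,0,-0.04,0,0],[0,0,-0.046,0,0],[0,0,-0.052,0,0],[0,0,-0.058,0,0],[0,0,-0.064,0,0],[0,0,-0.069,0,0],[0,0,-0.072,0,0],[0,0,-0.072,0,0],[0,0,-0.072,0,0],[0,0,-0.072,0,0]])

```text
t: 17.55
tcp_pos: [0.5006, 0.0884, 0.1796]
orientation: [[0.249, 0.969, -0.0], [0.969, -0.249, -0.0], [-0.0, -0.0, -1.0]]
contact_force: [-1.0, -0.4, -3.6]
width: 0.0233
finger_force: 59.0
```

```bash
python3 -c "
from h import *
report('n')
p,d,X,V,k=load('nwrist'); O=own(X); q=O[(abs(O[...,0])<9)&(abs(O[...,1])<45)&(O[...,2]>215)&(O[...,2]<235)]
r=q[(abs(q[:,2]-np.median(q[:,2]))<2)]; print(len(q),len(r),np.polyfit(r[:,1],r[:,2],1),r.mean(0))
a=cv2.resize(cv2.imread('pics/nscene.png')[110:260,220:360],(560,600),interpolation=2)
cv2.imwrite('pics/nc.png',a)
"
```

```text
17.55 [-1.  -0.4 -3.6] [-0.    0.03  0.03] 0.023296074945663173 58.9852899312973 [  0.86   0.42 179.59]
top keeper -1 13 [-38.1 -35.2 -32.2]
  end -1 42 [-73.3 -66.2 -59.6]
scene keeper 1 12 [17.  24.2 36.5]
scene keeper -1 47 [-37.1 -27.9 -16.8]
  end 1 17 [57.3 63.8 74.7]
  end -1 46 [-75.6 -67.8 -59.6]
wrist keeper 1 988 [20.2 29.7 39.7]
  end 1 1197 [61.4 69.5 77.4]
3241 2539 [-2.4923801e-02  2.2603090e+02] [7.77816486e-02 3.80425449e+00 2.25936083e+02]
```

View pics/nc.png

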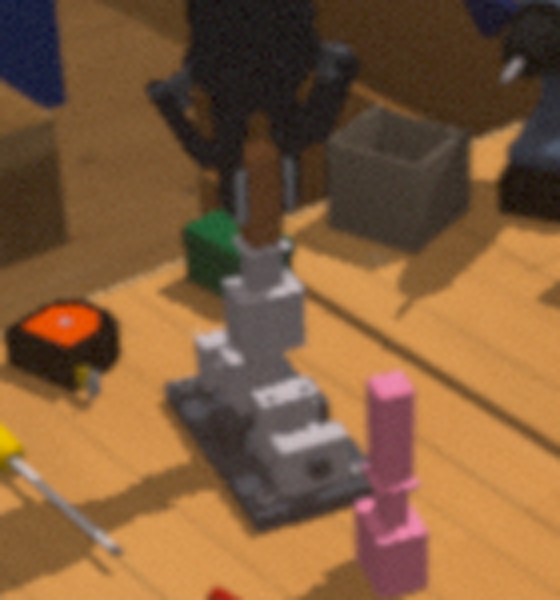

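The block hangs upright at (265,310) in the crop, above the jig. Its top is at 226 mm, so the underside is at about 83.5 mm, 21 mm clear of the lips.

```bash
python3 -c "
from rig import robot
print(robot.finish_job())"
```

```text
the job is handed in; nothing more can be done
None
```

I rocked the block to both sides until both keepers stood about 6 mm out (the -y one less clearly seen), lifted it with no more than its own weight on the wrist, and handed in still holding it upright over the pocket, about 21 mm above the jig, at 17.6 s; the result of the judging was not shown.

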